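# Fit a five-hole wheel spacer onto a studded hub

## Robot

A 6-joint arm with a two-finger parallel gripper is mounted at the origin on the work surface. World frame = base frame: x ahead of the robot, y to its left, z up, the work surface at z = 0. Lengths are in m, angles in rad, forces in N, time in s.
With the tool pointing down it reaches from about 0.3 to 0.775 m from the base axis. Payload 14.6 kg.
Tool frame: the origin (TCP) lies on the mounting face of the last link; the fingertips stand 199 mm ahead of it and the grasp point (between the pads) lies 180 mm ahead of it; z points along the fingers, y is the line along which they close (so a half turn about z gives the same grasp; the last joint's range is limited). The gripper opens to 94 mm and grips with 3 to 60 N. Pads are 16 mm wide; open, the fingers measure 119 mm over their backs; the gripper's body (75 mm by 177 mm) begins 78 mm behind the grasp point.
Start: joints at [1.078, 0.3, 1.521, -0, 1.321, -0.067], TCP at [0.227, 0.501, 0.405] pointing down, gripper open.
Joint ranges: [-3.03, 3.03], [-0.79, 2.21], [0.23, 2.52], [-1.04, 4.18], [0, 3.07], [-2.55, 2.55]. Speed limits (rad/s): [2.22, 2.22, 2.57, 3.14, 3.14, 3.14].

## Interface

Orientations are given as a 3x3 rotation matrix whose columns are the frame's x, y, z axes.
In Python, from bench import * gives the robot as it stands.
- The arm moves only by the shell command python3 -m jog 'ROWS' [FORCE]. ROWS is JSON, a list of rows, each a list of 7 numbers: the turn, a rotation vector about the tool's x, y, z in rad, then the shift along the tool's x, y, z in mm, then the closure, from -1 (fully open) to 1 (shut). In form: [[wx, wy, wz, dx, dy, dz, jaw], ...]. A call has exactly 8 rows; each row is the pose to reach, as a shift and turn from the pose commanded when the call began, along the tool's axes at that moment; what a row does not reach only later rows make up. A row lasts 1/8 s, in which the tool goes at most 62.5 mm and 10.7 degrees, less where a joint would pass 70% of its speed; a pose out of reach is approached as far as the arm can. A call with a gripper value outside its range is refused whole. The fingers move at their own pace and stop on an object; FORCE is the grip in N (left out, the last holds). Time passes only in rows, so rows that repeat a pose let the fingers close, or fill a call up. It gives the time, the measured TCP pose, the force, the opening and the grip force at its end, in the units of the state.
- observe(): the state, without advancing time (a new reading comes with each control period).
- snapshot(name): name is "scene" or "side" or "wrist"; returns (picture, depth): 384x512x3 uint8, blue, green, red; 384x512 float32, m along the optical axis (not along the pixel's ray), 0 where there is no reading.
- get_calibration(name): a dict with "camera_matrix" (3x3 intrinsics, pixels), "dist" ([k1, k2, p1, p2, k3] as OpenCV has them; the pictures are not rectified), "rvec" (rotation vector, rad) and "tvec" (3), from world to camera coordinates, as OpenCV has them. Camera axes: x right, y down, z forward; pixel columns grow to the right and rows downward; lengths in m; the calibration is good to about 2 mm. A picture is of the moment at which its call begins: read the wrist's pose just before it. get_calibration takes no time and is no camera call; for the wrist camera it gives the pose at the moment of the call.
- close_job(): hands the job in; it is judged then, once.
Trained networks look in the newest picture that a camera, given by its name, has taken for a name from the list of things; names that differ only in an ending like _2 or _b are one class to them, and where a whole thing is asked for, a point or a joint stands for the part that bears it (a point fixed in the world has none). Each returns a list of dicts, best first, with "confidence" (0 to 1); they miss things now and then, are a little off and sometimes report something else, mostly with a low value. They report only what shows in the picture. A call takes as long as a camera call. They do not tell look-alikes from the thing itself.
- regions_of(camera, name): "region" (384x512 bool, what is visible of it) and "at" ([column, row] in pixels, amid what is visible of it).
The state is a dict: "t": time; "q": joint angles; "qd": joint speeds; "effort": joint torques, N m; "tcp_pos": TCP position; "ee_rot": TCP orientation; "ft_force": force on the tool from outside, world axes, zero at the start; "wrist_torque": the same for the moment, N m; "grip_width": opening from 0.0 (shut) to 1.0 (fully open); "grip_force": force on a finger pad.
Only numpy, scipy, OpenCV 4.12 (cv2) and the standard library are available. Lean on these libraries where they do the work, as an engineer would, in place of code of your own. Each camera call takes 0.05 s, during which the arm holds its last target. There are 200 camera calls.

## Task

Fit the five-hole aluminium wheel spacer that lies on the bench onto the wheel hub: rest it lightly on the stud ends, turn it until all five holes line up, slide it gently down the studs until it lies flush on the hub face with its collar up, and let go. Do not drop or force it, and leave the other things on the bench where they are.

Things in the scene. Friction and masses are not known exactly. Their poses are not given: they have to be found in the camera images.
- spacer: wheel spacer: bare aluminium disc, 150 mm across, 15 mm thick, with a round collar up from its middle to grip (50 mm outside, 40 mm bore, 30 mm tall; 45 mm overall). Five 15 mm holes through the disc, 72 degrees apart, centres 57 mm from the middle, the first on its +x axis. Lies loose and flat, collar up; 0.5 to 0.8 kg. Origin: centre of its underside; z up.
- hub: wheel hub: fixed 140 x 110 mm plate (long side along x) with a dark bearing housing with a steel flange 142 mm across, facing up. Five studs, 12 mm thick (the top 4.5 mm tapers to 7 mm), 72 degrees apart, centres 57 mm from the middle; between them a 36 mm wide, 8 mm tall spigot that enters the spacer's bore loosely. The hub stays put when pushed. Origin: centre of the plate's underside.
- hub_face (a point): centre of the flange's upper face, 82 mm above the bench, where the spacer's underside must lie; stud ends are 35 mm above it. z up; x and y are the plate's, NOT the studs': the flange sits locked in its housing at any angle, so no pose reading tells where around the circle the studs are. See or feel for them.
- socket: a plain steel socket, an upright tube 28 mm across and 45 mm tall; loose, to be left alone. Origin: centre of its underside
- bearing: a dark steel bearing ring 62 mm across, 16 mm thick, lying flat; loose, to be left alone. Origin: centre of its underside
- screwdriver: a screwdriver with a black handle, lying to one side; loose, to be left alone. Origin: middle of the tool's underside
- wrench: a steel wrench, lying beyond the work area; loose, to be left alone. Origin: middle of the tool's underside
- pulley: a dark steel belt pulley 104 mm across, 32 mm tall, without bolt holes; loose, to be left alone. Origin: centre of its underside
- bottle: a white plastic bottle with a red cap, 68 mm across, 170 mm tall; loose, to be left alone. Origin: centre of its underside
- tin: a grey tin, 74 mm across, 85 mm tall; loose, to be left alone. Origin: centre of its underside
- hammer: a hammer lying on its side; loose, to be left alone. Origin: middle of the tool's underside
There are look-alikes about, which are no part of the job. There is more than one size of the hub; the job needs the middle-sized.

How it is judged:
By the outcome, as a careful person would: the job done as asked, in the order asked, and still so for the second after the job is handed in, with the robot touching nothing.
It also fails if it takes over 64 s, if anything falls off the work surface, if the arm or the gripper's body presses on something with over 40 N, if the wrist force passes 120 N, or if a joint passes its speed limit or range.

## Working session

There is one attempt and no reset: what is moved stays moved. The work goes in short steps, Python scripts to look and compute and a shell command to move; the robot and the scene stay as the last step left them, time stands still between calls to the robot, and variables do not carry over. Pictures are saved under pics/ and viewed, at most 10 in all, crops included, and the job is handed in when it is done.

```bash
mkdir -p pics; cat > h.py <<'E'
import numpy as np, cv2
from bench import *
def look(cam):
    c=get_calibration(cam); im,d=snapshot(cam); return im,d,c
def world(px,depth,c):
    px=np.asarray(px,float).reshape(-1,1,2)
    n=cv2.undistortPoints(px,np.array(c["camera_matrix"]),np.array(c["dist"])).reshape(-1,2)
    p=np.c_[n,np.ones(len(n))]*np.asarray(depth,float).reshape(-1,1)
    R=cv2.Rodrigues(np.array(c["rvec"],float))[0]
    return (p-np.array(c["tvec"]).ravel())@R
def cloud(d,c,mask=None):
    m=d>0 if mask is None else (d>0)&mask
    v,u=np.nonzero(m); return world(np.c_[u,v],d[v,u],c),np.c_[u,v]
E
python3 - <<'E'
from h import *
o=observe();print(o['t'],o['tcp_pos'],np.round(o['ee_rot'],3).tolist(),o['ft_force'])
for cam in ["scene","side","wrist"]:
    im,d,c=look(cam);cv2.imwrite(f"pics/{cam}0.png",im)
    for n in ["spacer","hub","pulley"]:
        for r in regions_of(cam,n):
            P,_=cloud(d,c,r["region"])
            if len(P)<20: continue
            lo,hi=np.percentile(P,[2,98],axis=0)
            print(cam,n,round(r["confidence"],2),np.round(r["at"]),len(P),np.round(lo,3),np.round(hi,3))
E
```

```text
0.0 [0.22714868 0.50086661 0.40407489] [[-0.911, 0.413, -0.001], [0.413, 0.911, -0.001], [0.0, -0.001, -1.0]] [-0.21531871 -0.53650781  0.49961477]
scene spacer 0.65 [315. 199.] 1043 [ 0.488  0.145 -0.   ] [0.63  0.282 0.044]
scene spacer 0.4 [324. 243.] 209 [ 0.686  0.077 -0.001] [0.797 0.107 0.01 ]
scene hub 0.88 [103. 216.] 1001 [ 0.196 -0.439  0.001] [ 0.296 -0.351  0.079]
scene hub 0.74 [178. 195.] 3654 [ 0.224 -0.259 -0.   ] [ 0.42 -0.08  0.16]
scene hub 0.55 [214. 246.] 2338 [ 0.532 -0.262  0.004] [ 0.661 -0.138  0.111]
scene pulley 0.83 [268. 282.] 875 [ 0.734 -0.201  0.006] [ 0.816 -0.105  0.034]
side spacer 0.91 [262. 168.] 1132 [0.489 0.142 0.002] [0.625 0.279 0.046]
side hub 0.9 [138. 323.] 2205 [ 0.199 -0.445  0.006] [ 0.293 -0.353  0.083]
side hub 0.84 [181. 237.] 6269 [ 0.226 -0.265  0.008] [ 0.413 -0.084  0.163]
side hub 0.62 [287. 250.] 3045 [ 0.523 -0.266  0.009] [ 0.657 -0.142  0.114]
side pulley 0.81 [358. 246.] 1132 [ 0.729 -0.203  0.004] [ 0.826 -0.105  0.036]
wrist spacer 0.77 [187. 370.] 524 [0.48  0.206 0.   ] [0.522 0.286 0.016]
```

View pics/scene0.png

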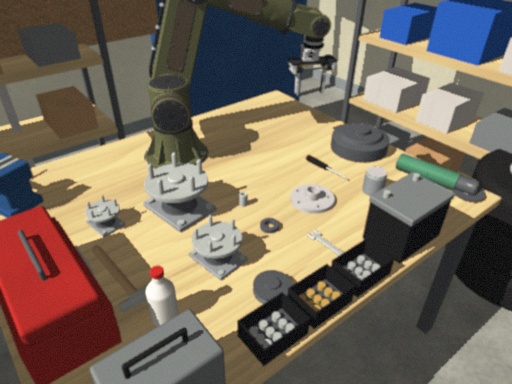

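Hub candidates in the scene picture: small at (103,216), large at (178,195), and one at (214,246). The last has its stud ends about 0.114–0.117 m up, which matches 82+35 mm, so it is the middle-sized hub. There is a single spacer at (315,199), and the pulley at (268,282) has no holes. I'll confirm in a crop.

```bash
python3 - <<'E'
from h import *
im=cv2.imread("pics/side0.png");cv2.imwrite("pics/c1.png",cv2.resize(im[130:360,90:390],None,fx=2.6,fy=2.6,interpolation=cv2.INTER_CUBIC))
c=get_calibration("wrist");o=observe();Rt=np.array(o['ee_rot'])
R=cv2.Rodrigues(np.array(c["rvec"],float))[0];p=-R.T@np.array(c["tvec"]).ravel()
print("cam in tool",Rt.T@(p-o['tcp_pos']),"axes",np.round(Rt.T@R.T,3).tolist(),c["camera_matrix"])
print("to TCP(.557,.212,.40) tool mm",1000*Rt.T@(np.array([.557,.212,.42])-o['tcp_pos']))
E
```

```text
cam in tool [0.08081137 0.00115587 0.02013555] axes [[0.0, -0.962, -0.274], [1.0, 0.001, -0.001], [0.001, -0.274, 0.962]] [[278.01020874   0.         256.81011547]
 [  0.         278.01020874 192.07860428]
 [  0.           0.           1.        ]]
to TCP(.557,.212,.40) tool mm [-419.70965603 -126.85057821  -15.36000727]
```

View pics/c1.png

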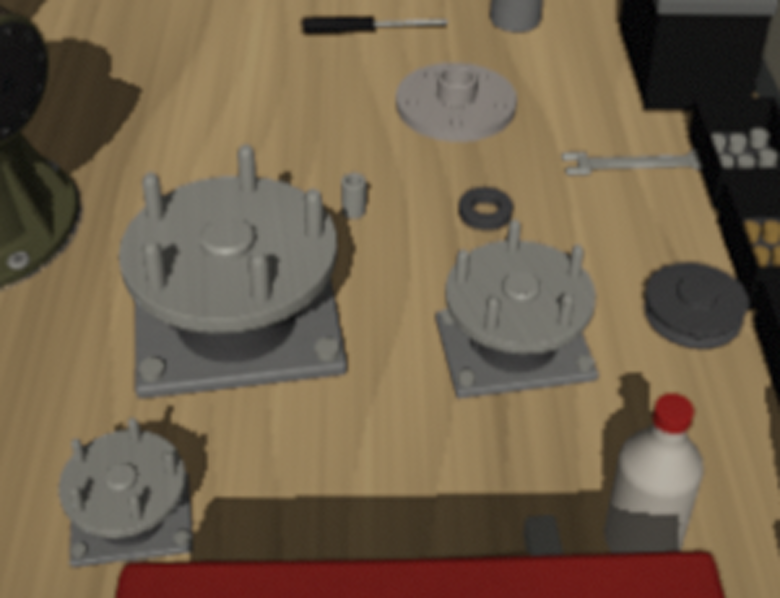

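The crop confirms it: the middle-sized hub at crop (520,300), i.e. (0.59,-0.20) on the bench, lies between the large one (230,250) and the small one (122,490). The spacer is at crop (457,95). I'll look down at the hub first.

```bash
python3 -m jog '[[0,0,0.09,-40,-30,-3,-1],[0,0,0.18,-80,-61,-6,-1],[0,0,0.26,-120,-92,-9,-1],[0,0,0.35,-160,-122,-12,-1],[0,0,0.44,-200,-153,-15,-1],[0,0,0.53,-240,-184,-18,-1],[0,0,0.61,-280,-214,-21,-1],[0,0,0.7,-320,-245,-23,-1]]' && python3 -m jog '[[0,0,0.09,-50,2,-3,-1],[0,0,0.18,-101,5,-6,-1],[0,0,0.26,-151,7,-9,-1],[0,0,0.35,-202,10,-12,-1],[0,0,0.44,-252,12,-15,-1],[0,0,0.53,-303,15,-18,-1],[0,0,0.61,-353,17,-21,-1],[0,0,0.7,-404,20,-23,-1]]'; python3 -m jog '[[0,0,0,0,0,0,-1],[0,0,0,0,0,0,-1],[0,0,0,0,0,0,-1],[0,0,0,0,0,0,-1],[0,0,0,0,0,0,-1],[0,0,0,0,0,0,-1],[0,0,0,0,0,0,-1],[0,0,0,0,0,0,-1]]'
python3 - <<'E'
from h import *
im,d,c=look("wrist");cv2.imwrite("pics/w1.png",im);np.savez("hub.npz",d=d,im=im,**{k:np.array(v) for k,v in c.items()})
P,uv=cloud(d,c)
m=(P[:,2]>.100)&(P[:,2]<.125)&(np.hypot(P[:,0]-.591,P[:,1]+.202)<.1)
mask=np.zeros(d.shape,np.uint8);mask[uv[m][:,1],uv[m][:,0]]=1
n,l,s,ce=cv2.connectedComponentsWithStats(mask)
Q=np.full(d.shape+(3,),np.nan);Q[uv[:,1],uv[:,0]]=P
for i in range(1,n):
    q=Q[l==i];t=q[q[:,2]>.113]
    print(s[i,4],ce[i].round(1),q.mean(0).round(4),t.mean(0).round(4) if len(t) else None,len(t))
f=(abs(P[:,2]-.082)<.004)&(np.hypot(P[:,0]-.591,P[:,1]+.202)<.1)
print(P[f].mean(0),P[f].min(0),P[f].max(0)); o=observe();print(o['tcp_pos'],o['ee_rot'],o['q'])
E
```

```text
t: 1.6
tcp_pos: [0.4179, 0.144, 0.428]
ee_rot: [[-0.428, 0.904, 0.001], [0.904, 0.428, 0.0], [-0.0, 0.001, -1.0]]
ft_force: [-0.2, 0.0, 0.3]
grip_width: 0.998
grip_force: 0.0
t: 2.6
tcp_pos: [0.6099, -0.212, 0.4508]
ee_rot: [[0.255, 0.967, 0.0], [0.967, -0.255, -0.0], [-0.0, 0.0, -1.0]]
ft_force: [0.7, 0.5, 0.6]
grip_width: 1.001
grip_force: 0.0
t: 3.6
tcp_pos: [0.6094, -0.2105, 0.4506]
ee_rot: [[0.252, 0.968, -0.0], [0.968, -0.252, 0.0], [0.0, -0.0, -1.0]]
ft_force: [-0.5, 0.4, 0.5]
grip_width: 1.0
grip_force: 0.0
100 [222.2 130.8] [ 0.587  -0.1408  0.1144] [ 0.5865 -0.141   0.1156] 83
95 [277.4 150.1] [ 0.6415 -0.1772  0.1141] [ 0.6418 -0.178   0.1158] 71
107 [189.7 176.6] [ 0.5351 -0.1816  0.113 ] [ 0.534  -0.1822  0.1158] 72
98 [275.2 204.8] [ 0.6238 -0.2406  0.1128] [ 0.6236 -0.2418  0.1157] 64
99 [223.4 219.5] [ 0.5579 -0.2433  0.1123] [ 0.5571 -0.2444  0.1158] 60
[ 0.58951858 -0.19427431  0.08204265] [ 0.51760047 -0.26838164  0.07905046] [ 0.65868667 -0.12737029  0.08594057]
[ 0.60936856 -0.21048465  0.45061677] [[ 2.52271077e-01  9.67656604e-01 -5.03910887e-06]
 [ 9.67656604e-01 -2.52271077e-01 -3.40885922e-06]
 [-4.56982656e-06 -4.01617039e-06 -1.00000000e+00]] [-3.89384647e-01  4.91702788e-01  1.15133518e+00 -5.07987272e-06
  1.49855805e+00 -1.34357755e-01]
```

View pics/w1.png

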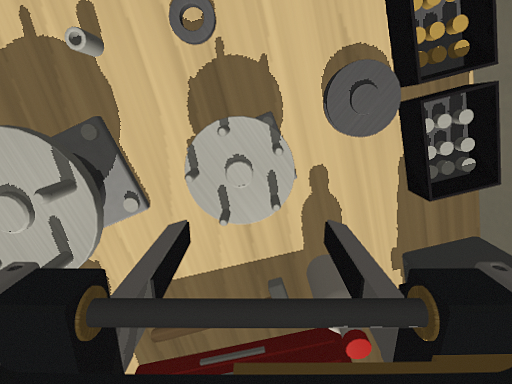

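The five studs are clear at (222,131), (277,150), (190,177), (275,205) and (223,220). Next I move to the spacer with the same yaw.

```bash
python3 -m jog '[[0,0,0,55,-19,11,-1],[0,0,0,110,-38,22,-1],[0,0,0,165,-57,34,-1],[0,0,0,220,-76,45,-1],[0,0,0,275,-95,56,-1],[0,0,0,330,-114,68,-1],[0,0,0,388,-134,80,-1],[0,0,0,388,-134,80,-1]]' && python3 -m jog '[[0,0,0,0,0,0,-1],[0,0,0,0,0,0,-1],[0,0,0,0,0,0,-1],[0,0,0,0,0,0,-1],[0,0,0,0,0,0,-1],[0,0,0,0,0,0,-1],[0,0,0,0,0,0,-1],[0,0,0,0,0,0,-1]]'
cat > meas.py <<'E'
from h import *
from scipy.optimize import least_squares
def penta(p):
    a=np.angle(((p[:,0]-p[:,0].mean())+1j*(p[:,1]-p[:,1].mean())))
    th0=np.angle(np.exp(5j*a).mean())/5
    def f(x):
        k=np.round((a-x[2])/(2*np.pi/5));t=x[2]+k*2*np.pi/5
        return np.r_[p[:,0]-x[0]-.057*np.cos(t),p[:,1]-x[1]-.057*np.sin(t)]
    r=least_squares(f,[*p.mean(0)[:2],th0],x_scale=[.01,.01,.1]);return r.x[0],r.x[1],np.degrees(r.x[2]),np.sqrt((r.fun**2).mean())
S=np.array([[.5865,-.141],[.6418,-.178],[.534,-.1822],[.6236,-.2418],[.5571,-.2444]])
E
python3 - <<'E'
from meas import *
print("studs",penta(S))
im,d,c=look("wrist");cv2.imwrite("pics/w2.png",im);np.savez("sp.npz",d=d,im=im)
o=observe();print(o['tcp_pos'],o['q'])
P,uv=cloud(d,c)
near=np.hypot(P[:,0]-.557,P[:,1]-.212)<.1
m=near&(P[:,2]>.035);t=P[m];
def circ(t):
    h=cv2.convexHull((t[:,:2]*1e4).astype(np.float32)).reshape(-1,2)/1e4
    r=least_squares(lambda x:np.hypot(h[:,0]-x[0],h[:,1]-x[1])-x[2],[*h.mean(0),.05],loss='soft_l1',f_scale=.001);return r.x
print("collar",t.mean(0),circ(t))
m2=near&(P[:,2]>.010)&(P[:,2]<.02);print("disc",circ(P[m2]),P[m2].mean(0))
m3=near&(P[:,2]<.009)
mask=np.zeros(d.shape,np.uint8);mask[uv[m3][:,1],uv[m3][:,0]]=1
n,l,s,ce=cv2.connectedComponentsWithStats(mask)
for i in range(1,n):
    if s[i,4]>3: print(s[i,4],ce[i].round(1),world(ce[i],[1],c))
big=cv2.resize(im[40:280,110:370],None,fx=2.5,fy=2.5,interpolation=cv2.INTER_CUBIC);cv2.imwrite("pics/w2c.png",big)
E
```

```text
t: 4.65
tcp_pos: [0.5767, 0.2023, 0.3695]
ee_rot: [[0.248, 0.969, -0.002], [0.969, -0.248, -0.0], [-0.001, -0.002, -1.0]]
ft_force: [-0.3, -0.4, -0.3]
grip_width: 0.998
grip_force: 0.0
t: 5.65
tcp_pos: [0.5776, 0.1988, 0.3707]
ee_rot: [[0.252, 0.968, 0.0], [0.968, -0.252, -0.0], [-0.0, 0.0, -1.0]]
ft_force: [-0.5, -0.4, 0.5]
grip_width: 1.001
grip_force: 0.0
studs (np.float64(0.5886000000000001), np.float64(-0.19748), np.float64(20.20579489632805), np.float64(0.0003179597878761766))
[0.57755058 0.19882606 0.37061941] [ 2.71598605e-01  4.62658743e-01  1.37806257e+00 -4.03551885e-05
  1.30092606e+00  5.26509995e-01]
collar [0.58202441 0.22103751 0.27657433] [0.5882443  0.24866362 0.07740466]
disc [0.55509085 0.21847079 0.07496719] [0.55652851 0.22264498 0.01501274]
7142 [245.  166.1] [[ 0.50920476  0.10867138 -0.63646047]]
124 [255.4 126.7] [[ 0.57972067  0.23141214 -0.67565598]]
111 [200.6 137.6] [[ 0.37913251  0.24457153 -0.66466449]]
650 [235.4 171. ] [[ 0.47117729  0.10094898 -0.63154247]]
97 [281.5 175.1] [[ 0.62822971  0.04548212 -0.62762   ]]
85 [196.8 191. ] [[ 0.31938727  0.06926451 -0.61167333]]
81 [245.  212.2] [[ 0.46893609 -0.04542427 -0.59077502]]
```

View pics/w2c.png

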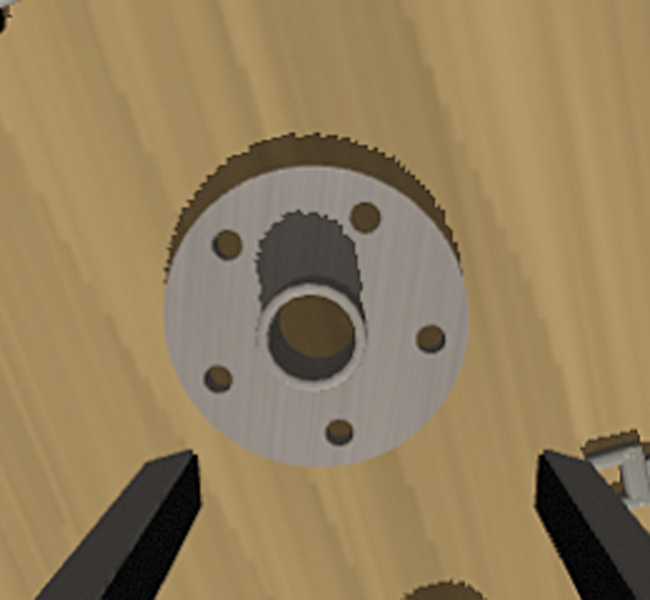

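Spacer seen with collar at crop (312,335) and holes at crop (227,244), (366,217), (431,339), (339,432) and (218,379). I'll fit the hole rims on the disc's top plane.

```bash
python3 - <<'E'
from meas import *
z=np.load("sp.npz");d=z['d'];c=get_calibration("wrist")
P,uv=cloud(d,c);near=np.hypot(P[:,0]-.556,P[:,1]-.216)<.09
t=P[near&(P[:,2]>.043)&(P[:,2]<.047)]
h=t[:,:2];print("collar top",t.mean(0),(h.max(0)+h.min(0))/2,h.max(0)-h.min(0))
h=P[near&(abs(P[:,2]-.015)<.002)][:,:2];print("disc",(h.max(0)+h.min(0))/2,h.max(0)-h.min(0))
cr=np.array([[227,244],[366,217],[431,339],[339,432],[218,379]])/2.5+[110,40]
def plane(px,zz):
    a=world(px,np.ones(len(px)),c);b=world(px,2*np.ones(len(px)),c);s=(zz-a[:,2])/(b-a)[:,2];return a+(b-a)*s[:,None]
mask=np.zeros(d.shape,np.uint8);k=near&(P[:,2]<.0135);mask[uv[k][:,1],uv[k][:,0]]=1
n,l,s,ce=cv2.connectedComponentsWithStats(mask)
sel=np.array([ce[i] for i in range(1,n) if 60<s[i,4]<250 and np.min(np.linalg.norm(cr-ce[i],axis=1))<6])
for p in (cr,sel): 
    q=plane(p,.015);print(p.round(1).tolist(),penta(q))
o=observe();T=np.array([penta(q)[0],penta(q)[1],.217]);print((1000*np.array(o['ee_rot']).T@(T-o['tcp_pos'])).round(1))
E
```

```text
collar top [0.55561619 0.2192604  0.04477035] [0.5552981 0.2186418] [0.04909916 0.04889581]
disc [0.55504751 0.21844933] [0.15000707 0.15004697]
[[200.8, 137.6], [256.4, 126.8], [282.4, 175.6], [245.6, 212.8], [197.2, 191.6]] (np.float64(0.5562193578105546), np.float64(0.21837586619723298), np.float64(-21.78326702498226), np.float64(0.0001267161773739482))
[[255.5, 127.0], [200.2, 137.8], [281.6, 175.6], [196.5, 191.4], [244.9, 212.8]] (np.float64(0.5553109761915231), np.float64(0.2185631099470855), np.float64(-21.792437502752346), np.float64(7.51253945462476e-05))
[ 13.5 -26.5 153.6]
```

```bash
python3 -m jog '[[0,0,0,13.5,-26.5,30,-1],[0,0,0,13.5,-26.5,70,-1],[0,0,0,13.5,-26.5,105,-1],[0,0,0,13.5,-26.5,130,-1],[0,0,0,13.5,-26.5,145,-1],[0,0,0,13.5,-26.5,153.5,-1],[0,0,0,13.5,-26.5,153.5,-1],[0,0,0,13.5,-26.5,153.5,-1]]' && python3 -m jog '[[0,0,0,0,0,0,0],[0,0,0,0,0,0,0.3],[0,0,0,0,0,0,0.3],[0,0,0,0,0,0,0.3],[0,0,0,0,0,0,0.3],[0,0,0,0,0,0,0.3],[0,0,0,0,0,0,0.3],[0,0,0,0,0,0,0.3]]' 40
```

```text
t: 6.7
tcp_pos: [0.5555, 0.2186, 0.2181]
ee_rot: [[0.252, 0.968, 0.001], [0.968, -0.252, 0.0], [0.001, 0.001, -1.0]]
ft_force: [0.5, 0.2, -0.8]
grip_width: 1.003
grip_force: 0.0
t: 7.7
tcp_pos: [0.5554, 0.2185, 0.2172]
ee_rot: [[0.252, 0.968, 0.0], [0.968, -0.252, 0.0], [0.0, 0.0, -1.0]]
ft_force: [1.5, -0.4, -0.3]
grip_width: 0.525
grip_force: 40.0
```

```bash
python3 -m jog '[[0,0,0,0,0,-8,0.3],[0,0,0,0,0,-25,0.3],[0,0,0,0,0,-50,0.3],[0,0,0,0,0,-80,0.3],[0,0,0,0,0,-110,0.3],[0,0,0,0,0,-135,0.3],[0,0,0,0,0,-150,0.3],[0,0,0,0,0,-150,0.3]]' 40; python3 - <<'E'
from meas import *
o=observe();R=np.array(o['ee_rot']);print(o['grip_width'],o['ft_force'],o['q'])
print((1000*R.T@(np.array([.5886,-.1975,.367])-o['tcp_pos'])).round(1))
im,d,c=look("wrist");cv2.imwrite("pics/w3.png",im)
P,uv=cloud(d,c);zz=o['tcp_pos'][2]
near=np.hypot(P[:,0]-o['tcp_pos'][0],P[:,1]-o['tcp_pos'][1])<.08
print([(round(a,3),int(((P[near][:,2]>a)&(P[near][:,2]<a+.005)).sum())) for a in np.arange(.13,.23,.005)])
E
```

```text
t: 8.7
tcp_pos: [0.5552, 0.2186, 0.3681]
ee_rot: [[0.252, 0.968, 0.001], [0.968, -0.252, 0.001], [0.001, 0.001, -1.0]]
ft_force: [0.5, 0.0, -7.7]
grip_width: 0.523
grip_force: 40.0
0.5234065496903983 [ 0.47630289  0.01263872 -7.74668597] [3.13619987e-01 4.33345800e-01 1.42615560e+00 2.72552750e-05
 1.28051785e+00 5.68558521e-01]
[-394.2  137.2    1. ]
[(np.float64(0.13), 0), (np.float64(0.135), 0), (np.float64(0.14), 0), (np.float64(0.145), 1), (np.float64(0.15), 311), (np.float64(0.155), 378), (np.float64(0.16), 1912), (np.float64(0.165), 18096), (np.float64(0.17), 419), (np.float64(0.175), 484), (np.float64(0.18), 563), (np.float64(0.185), 614), (np.float64(0.19), 934), (np.float64(0.195), 1570), (np.float64(0.2), 232), (np.float64(0.205), 251), (np.float64(0.21), 267), (np.float64(0.215), 329), (np.float64(0.22), 346), (np.float64(0.225), 395)]
```

View pics/w3.png

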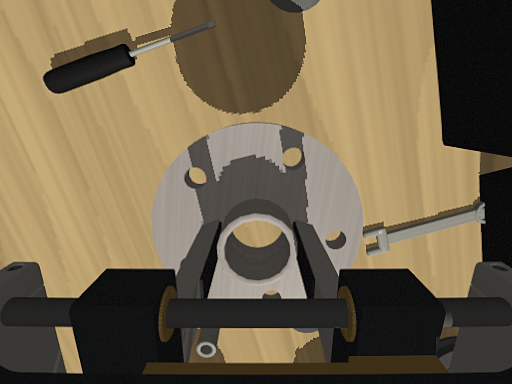

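```bash
python3 -m jog '[[0,0,0.04,-30,10,0,0.3],[0,0,0.08,-85,29,0,0.3],[0,0,0.12,-142,49,0,0.3],[0,0,0.16,-199,69,0,0.3],[0,0,0.2,-256,89,0,0.3],[0,0,0.24,-312,109,0,0.3],[0,0,0.28,-362,126,0,0.3],[0,0,0.314,-394,137,0,0.3]]' 40 && python3 -m jog '[[0,0,0,0,0,0,0.3],[0,0,0,0,0,0,0.3],[0,0,0,0,0,0,0.3],[0,0,0,0,0,0,0.3],[0,0,0,0,0,0,0.3],[0,0,0,0,0,0,0.3],[0,0,0,0,0,0,0.3],[0,0,0,0,0,0,0.3]]' 40 
cat > inhand.py <<'E'
from meas import *
def inhand():
    o=observe();im,d,c=look("wrist");P,uv=cloud(d,c);tp=np.array(o['tcp_pos'])
    near=np.hypot(P[:,0]-tp[0],P[:,1]-tp[1])<.085
    zt=tp[2]-.202
    q=P[near&(abs(P[:,2]-zt)<.004)]
    A=np.c_[q[:,:2]-tp[:2],np.ones(len(q))];co=np.linalg.lstsq(A,q[:,2],rcond=None)[0]
    print("tilt deg",np.degrees(co[:2]).round(2),"underside z",(co[2]-.015).round(4))
    h=cv2.convexHull((q[:,:2]*1e5).astype(np.float32)).reshape(-1,2)/1e5
    r=least_squares(lambda x:np.maximum(np.hypot(h[:,0]-x[0],h[:,1]-x[1])-.075,-.003),tp[:2],loss='soft_l1',f_scale=.0005).x
    mask=np.zeros(d.shape,np.uint8);k=(np.hypot(P[:,0]-r[0],P[:,1]-r[1])<.2);
    top=np.zeros(d.shape,np.uint8);kk=near&(P[:,2]>zt-.0015);top[uv[kk][:,1],uv[kk][:,0]]=1
    n,l,s,ce=cv2.connectedComponentsWithStats(1-top,connectivity=4)
    for i in range(1,n):
        if 40<s[i,4]<600:
            a=world([ce[i]],[1],c);b=world([ce[i]],[2],c);t=(co[2]-a[0,2])/(b-a)[0,2];w=(a+(b-a)*t)[0]
            v=w[:2]-r;print("hole",ce[i].round(1),s[i,4],"r",np.hypot(*v).round(4),"ang mod72",(np.degrees(np.arctan2(v[1],v[0]))%72).round(2))
    print("centre",r.round(4),"tcp",tp.round(4),"yaw",np.degrees(np.arctan2(o['ee_rot'][1][0],o['ee_rot'][0][0])).round(2),"ft",o['ft_force'].round(1),"t",o['t'])
    return im
E
python3 -c "
from inhand import *
cv2.imwrite('pics/w4.png',inhand())"
```

```text
t: 9.75
tcp_pos: [0.5882, -0.1997, 0.3655]
ee_rot: [[0.541, 0.841, -0.002], [0.841, -0.541, 0.001], [-0.001, -0.002, -1.0]]
ft_force: [-0.0, 0.4, -7.3]
grip_width: 0.521
grip_force: 40.0
t: 10.75
tcp_pos: [0.5885, -0.1973, 0.3672]
ee_rot: [[0.539, 0.842, 0.0], [0.842, -0.539, 0.0], [0.0, 0.0, -1.0]]
ft_force: [0.4, -0.0, -7.5]
grip_width: 0.527
grip_force: 40.0
tilt deg [-0.01  0.04] underside z 0.1499
hole [292.5 158.8] 392 r 0.057 ang mod72 33.04
hole [194.4 177.9] 363 r 0.0572 ang mod72 32.49
hole [335.3 239.3] 275 r 0.0567 ang mod72 33.22
hole [271.  294.1] 120 r 0.0531 ang mod72 33.24
hole [446.6 344.9] 579 r 0.1864 ang mod72 6.36
centre [ 0.5877 -0.1969] tcp [ 0.5885 -0.1973  0.3672] yaw 57.4 ft [ 0.4 -0.  -7.5] t 10.75
```

```bash
python3 -m jog '[[0,0,0,0,0,6,0.3],[0,0,0,0,0,13,0.3],[0,0,0,0,0,20,0.3],[0,0,0,0,0,25,0.3],[0,0,0,0,0,28,0.3],[0,0,0,0,0,30,0.3],[0,0,0,0,0,30,0.3],[0,0,0,0,0,30,0.3]]' 40 && python3 -m jog '[[0,0,0,0,0,0.4,0.3],[0,0,0,0,0,0.8,0.3],[0,0,0,0,0,1.2,0.3],[0,0,0,0,0,1.6,0.3],[0,0,0,0,0,2,0.3],[0,0,0,0,0,2.4,0.3],[0,0,0,0,0,2.4,0.3],[0,0,0,0,0,2.4,0.3]]' 40
```

```text
t: 11.8
tcp_pos: [0.5885, -0.1973, 0.3374]
ee_rot: [[0.539, 0.842, 0.0], [0.842, -0.539, -0.0], [0.0, 0.0, -1.0]]
ft_force: [0.4, 0.6, -6.8]
grip_width: 0.524
grip_force: 40.0
t: 12.8
tcp_pos: [0.5885, -0.1973, 0.3348]
ee_rot: [[0.539, 0.842, -0.0], [0.842, -0.539, -0.0], [-0.0, -0.0, -1.0]]
ft_force: [-1.2, -0.8, -6.4]
grip_width: 0.525
grip_force: 40.0
```

```bash
python3 -m jog '[[0,0,0,0,0,0.2,0.3],[0,0,0,0,0,0.4,0.3],[0,0,0,0,0,0.6,0.3],[0,0,0,0,0,0.8,0.3],[0,0,0,0,0,0.8,0.3],[0,0,0,0,0,0.8,0.3],[0,0,0,0,0,0.8,0.3],[0,0,0,0,0,0.8,0.3]]' 40
```

```text
t: 13.8
tcp_pos: [0.5885, -0.1973, 0.3342]
ee_rot: [[0.539, 0.842, 0.0], [0.842, -0.539, -0.0], [0.0, 0.0, -1.0]]
ft_force: [-2.3, 2.1, -1.4]
grip_width: 0.525
grip_force: 40.0
```

It rests on the stud ends: about 6 N of the 7.5 N weight has transferred. Now I turn it.

```bash
python3 -m jog '[[0,0,0.035,0,0,0,0.3],[0,0,0.07,0,0,0,0.3],[0,0,0.105,0,0,0,0.3],[0,0,0.14,0,0,0,0.3],[0,0,0.175,0,0,0,0.3],[0,0,0.2,0,0,0,0.3],[0,0,0.215,0,0,0,0.3],[0,0,0.215,0,0,0,0.3]]' 40; python3 -c "
from inhand import *
cv2.imwrite('pics/w5.png',inhand())"
```

```text
t: 14.8
tcp_pos: [0.5885, -0.1973, 0.3339]
ee_rot: [[0.706, 0.708, -0.0], [0.708, -0.706, 0.0], [-0.0, -0.0, -1.0]]
ft_force: [-0.2, -0.7, -7.7]
grip_width: 0.525
grip_force: 40.0
tilt deg [0.01 0.03] underside z 0.1166
hole [292.6 158.8] 394 r 0.0571 ang mod72 20.68
hole [194.4 177.9] 365 r 0.0573 ang mod72 20.21
hole [335.3 238.9] 270 r 0.0566 ang mod72 21.17
hole [271.1 294.2] 122 r 0.0532 ang mod72 20.98
hole [446.6 345. ] 581 r 0.1865 ang mod72 66.01
centre [ 0.5876 -0.1968] tcp [ 0.5885 -0.1973  0.3339] yaw 45.07 ft [-0.2 -0.7 -7.7] t 14.8
```

View pics/w5.png

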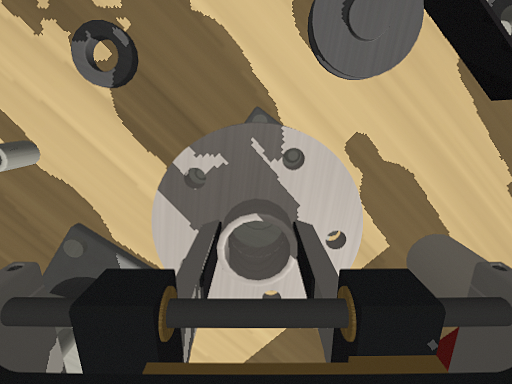

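The contact has gone (-7.7 N) and the stud ends show inside the holes at (293,158) and (196,178), so it is aligned. Lowering gently.

```bash
python3 -m jog '[[0,0,0,0,0,0.5,0.3],[0,0,0,0,0,1,0.3],[0,0,0,0,0,1.5,0.3],[0,0,0,0,0,2,0.3],[0,0,0,0,0,2.5,0.3],[0,0,0,0,0,3,0.3],[0,0,0,0,0,3.5,0.3],[0,0,0,0,0,4,0.3]]' 40 ; python3 -m jog '[[0,0,0,0,0,0.4,0.3],[0,0,0,0,0,0.8,0.3],[0,0,0,0,0,1.2,0.3],[0,0,0,0,0,1.6,0.3],[0,0,0,0,0,2,0.3],[0,0,0,0,0,2.4,0.3],[0,0,0,0,0,2.8,0.3],[0,0,0,0,0,3,0.3]]' 40; python3 -c "
from bench import *
o=observe();print(o['ft_force'],o['wrist_torque'])"
```

```text
t: 15.85
tcp_pos: [0.5885, -0.1973, 0.3299]
ee_rot: [[0.706, 0.708, -0.0], [0.708, -0.706, 0.0], [-0.0, -0.0, -1.0]]
ft_force: [-0.0, -0.4, -6.0]
grip_width: 0.523
grip_force: 40.0
t: 16.85
tcp_pos: [0.5885, -0.1973, 0.3269]
ee_rot: [[0.706, 0.708, -0.0], [0.708, -0.706, -0.0], [-0.0, -0.0, -1.0]]
ft_force: [-0.6, -0.1, -6.5]
grip_width: 0.525
grip_force: 40.0
[-0.55027552 -0.11406535 -6.51306463] [-0.04402307  0.10733751  0.01572298]
```

```bash
python3 -m jog '[[0,0,0,0,0,1.5,0.3],[0,0,0,0,0,3,0.3],[0,0,0,0,0,4.5,0.3],[0,0,0,0,0,6,0.3],[0,0,0,0,0,7.5,0.3],[0,0,0,0,0,9,0.3],[0,0,0,0,0,10.5,0.3],[0,0,0,0,0,12,0.3]]' 40 ; python3 -m jog '[[0,0,0,0,0,1.5,0.3],[0,0,0,0,0,3,0.3],[0,0,0,0,0,4.5,0.3],[0,0,0,0,0,6,0.3],[0,0,0,0,0,7.5,0.3],[0,0,0,0,0,9,0.3],[0,0,0,0,0,10.5,0.3],[0,0,0,0,0,12,0.3]]' 40; python3 -m jog '[[0,0,0,0,0,0.4,0.3],[0,0,0,0,0,0.8,0.3],[0,0,0,0,0,1.2,0.3],[0,0,0,0,0,1.6,0.3],[0,0,0,0,0,2,0.3],[0,0,0,0,0,2.3,0.3],[0,0,0,0,0,2.6,0.3],[0,0,0,0,0,2.6,0.3]]' 40
```

```text
t: 17.85
tcp_pos: [0.5885, -0.1973, 0.3148]
ee_rot: [[0.706, 0.708, -0.0], [0.708, -0.706, -0.0], [-0.0, -0.0, -1.0]]
ft_force: [-0.1, -0.1, -6.5]
grip_width: 0.523
grip_force: 40.0
t: 18.85
tcp_pos: [0.5885, -0.1973, 0.3028]
ee_rot: [[0.706, 0.708, -0.0], [0.708, -0.706, 0.0], [-0.0, -0.0, -1.0]]
ft_force: [0.9, 0.4, -7.0]
grip_width: 0.525
grip_force: 40.0
t: 19.85
tcp_pos: [0.5885, -0.1973, 0.3003]
ee_rot: [[0.706, 0.708, 0.0], [0.708, -0.706, 0.0], [0.0, -0.0, -1.0]]
ft_force: [-0.0, 1.2, -6.8]
grip_width: 0.524
grip_force: 40.0
```

```bash
python3 -m jog '[[0,0,0,0,0,0.2,0.3],[0,0,0,0,0,0.4,0.3],[0,0,0,0,0,0.6,0.3],[0,0,0,0,0,0.8,0.3],[0,0,0,0,0,1.0,0.3],[0,0,0,0,0,1.2,0.3],[0,0,0,0,0,1.2,0.3],[0,0,0,0,0,1.2,0.3]]' 40
```

```text
t: 20.85
tcp_pos: [0.5885, -0.1973, 0.2992]
ee_rot: [[0.706, 0.708, 0.0], [0.708, -0.706, -0.0], [0.0, 0.0, -1.0]]
ft_force: [0.2, -0.5, -5.3]
grip_width: 0.523
grip_force: 40.0
```

```bash
python3 -m jog '[[0,0,0,0,0,0.1,0.3],[0,0,0,0,0,0.2,0.3],[0,0,0,0,0,0.3,0.3],[0,0,0,0,0,0.4,0.3],[0,0,0,0,0,0.4,0.3],[0,0,0,0,0,0.4,0.3],[0,0,0,0,0,0.4,0.3],[0,0,0,0,0,0.4,0.3]]' 40
```

```text
t: 21.85
tcp_pos: [0.5885, -0.1973, 0.2991]
ee_rot: [[0.706, 0.708, 0.0], [0.708, -0.706, -0.0], [0.0, 0.0, -1.0]]
ft_force: [-6.0, 2.3, 4.0]
grip_width: 0.525
grip_force: 40.0
```

Seated: the wrist force went from -7 to +4 N. Releasing a little (to clear the studs), then lifting off.

```bash
python3 -m jog '[[0,0,0,0,0,0,0],[0,0,0,0,0,0,-0.15],[0,0,0,0,0,0,-0.25],[0,0,0,0,0,0,-0.25],[0,0,0,0,0,0,-0.25],[0,0,0,0,0,0,-0.25],[0,0,0,0,0,0,-0.25],[0,0,0,0,0,0,-0.25]]' && python3 -m jog '[[0,0,0,0,0,-5,-0.25],[0,0,0,0,0,-15,-0.25],[0,0,0,0,0,-30,-0.25],[0,0,0,0,0,-50,-0.25],[0,0,0,0,0,-75,-0.25],[0,0,0,0,0,-100,-0.25],[0,0,0,0,0,-120,-0.25],[0,0,0,0,0,-120,-0.25]]'; python3 - <<'E'
from meas import *
im,d,c=look("wrist");cv2.imwrite("pics/w6.png",im);o=observe();print(o['ft_force'],o['tcp_pos'])
P,uv=cloud(d,c);n=np.hypot(P[:,0]-.5886,P[:,1]+.1975)<.09
q=P[n&(abs(P[:,2]-.097)<.004)];co=np.linalg.lstsq(np.c_[q[:,:2]-[.5886,-.1975],np.ones(len(q))],q[:,2],rcond=None)[0]
print("disc top",co[2],"tilt",np.degrees(co[:2]),(q.max(0)+q.min(0))/2)
E
```

```text
t: 22.85
tcp_pos: [0.5885, -0.1973, 0.2988]
ee_rot: [[0.706, 0.708, 0.0], [0.708, -0.706, -0.0], [0.0, 0.0, -1.0]]
ft_force: [-0.2, 0.1, -0.8]
grip_width: 0.623
grip_force: 0.0
t: 23.85
tcp_pos: [0.5884, -0.1972, 0.4211]
ee_rot: [[0.706, 0.708, 0.003], [0.708, -0.706, -0.001], [0.001, 0.003, -1.0]]
ft_force: [-0.5, -0.0, -0.3]
grip_width: 0.627
grip_force: 0.0
[-0.17209621  0.14772943 -0.44208052] [ 0.58836628 -0.19722332  0.41943898]
disc top 0.09701904199322756 tilt [-0.07855145 -0.03827246] [ 0.58720739 -0.19634068  0.09700082]
```

View pics/w6.png

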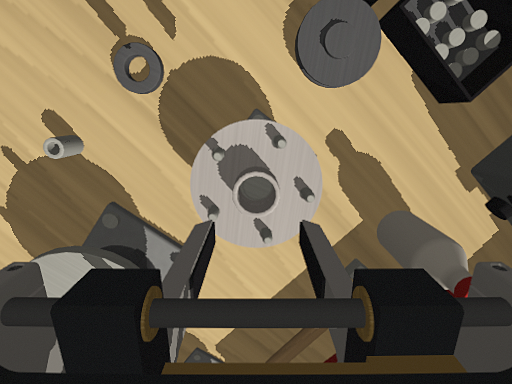

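The spacer, with its collar at (255,193), lies flush on the hub with all five studs through the holes. The disc top is at 97.0 mm, which is 82+15, and its tilt is under 0.1°. The gripper is clear.

```bash
python3 -c "
from bench import *
print(close_job())"
```

```text
the job is handed in; nothing more can be done
None
```

The spacer lies flush on the middle-sized hub, collar up, with all five studs through its holes; the gripper is clear, the job took about 24 s, and it is handed in.

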